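# Pin the welding fence with its thumbscrew

## Robot

A 6-joint arm with a two-finger parallel gripper is mounted at the origin on a cart in front of the work surface, level with it; the furniture and walls round the work are solid. World frame = base frame: x ahead of the robot, y to its left, z up, the work surface at z = 0. Lengths are in m, angles in rad, forces in N, time in s.
With the tool pointing down it reaches from about 0.4 to 0.925 m from the base axis. Payload 12.5 kg.
Tool frame: the origin (TCP) lies midway between the tips of the shut fingers; the grasp point (between the pads) lies 19 mm behind it; z points along the fingers, y is the direction in which the jaws open and shut (so a half turn about z gives the same grasp; the last joint's range is limited). The gripper opens to 95 mm and grips with 3 to 60 N. Pads are 20 mm wide; open, the fingers measure 119 mm over their backs; the gripper's body (75 mm by 180 mm) begins 59 mm behind the grasp point.
Start: joints at [1.162, 0.491, 1.559, -0, 1.092, -0.106], TCP at [0.186, 0.597, 0.194] pointing down, gripper open.
Joint ranges: [-3.1, 3.1], [-0.84, 2.19], [0.05, 2.79], [-1.13, 4.28], [0.06, 2.93], [-2.69, 2.69]. Speed limits (rad/s): [2.22, 2.22, 2.79, 3.14, 3.14, 3.14].

## Interface

Orientations are given as a unit quaternion [w, x, y, z].
In Python, from station import r gives the robot as it stands.
- The arm moves only by the tool arm_command, never from a script. Its argument "series" is text: rows parted by semicolons, each of 6 numbers parted by spaces: the shift along the tool's x, y, z in m, then the turn, a rotation vector about the tool's x, y, z in rad. In form: dx dy dz ax ay az; .... A call has 1 to 5 rows; each row shifts and turns the commanded pose from where the row before left it, along the tool's axes as they then stand; what a row does not reach is not made up. A row lasts 1/8 s, in which the tool goes at most 62.5 mm and 10.7 degrees, less where a joint would pass 70% of its speed; a pose out of reach is approached as far as the arm can. A call is refused whole if a number of a shift passes 0.0625 or a number of a turn 0.188, either way. A call with a gripper value outside its range is refused whole. "gripper" is the finger opening in m, from 0 to 0.0951, set as the call begins (left out, the last holds). The fingers move at their own pace and stop on an object; "grip_force" is the grip in N (left out, the last holds). Time passes only in rows, so rows that do not move let the fingers close. It gives the time, the measured TCP pose, the force and the opening at its end, in the units of the state.
- r.get_obs(): the state, without advancing time (a new reading comes with each control period).
- r.snapshot(name): name is "scene" or "top" or "wrist"; returns a dict with "pixels" (480x640x3 uint8, blue, green, red), "z_map" (480x640 float32, m along the optical axis (not along the pixel's ray), 0 where there is no reading), "camera_matrix" (3x3 intrinsics, pixels), "k1" (the pictures are not rectified: a ray, as slopes to the right and down, at radius r is drawn at 1 + k1 r^2 times it, then the intrinsics apply), "extrinsics" (4x4, takes a point from camera to world coordinates); the wrist camera has in their place "hand_eye" (4x4, takes a point from camera to tool coordinates, whose origin is the TCP and whose axes are the flange's). Camera axes: x right, y up, looking along -z (the intrinsics and any distortion apply to the point x, -y, -z); pixel columns grow to the right and rows downward; lengths in m; the calibration is good to about 2 mm. A picture is of the moment at which its call begins: read the wrist's pose just before it.
- r.hand_in(): hands the job in, once; it reports no verdict.
The state is a dict: "time": time; "joints": joint angles; "joint_vel": joint speeds; "joint_efforts": joint torques, N m; "eef_pos": TCP position; "tcp_rot": TCP orientation; "ft_force": force on the tool from outside, world axes, zero at the start; "torque": the same for the moment, N m; "grip_width": finger opening in m.
Only numpy, scipy, OpenCV 4.12 (cv2) and the standard library are available. Lean on these libraries where they do the work, as an engineer would, in place of code of your own. Each camera call takes 0.05 s, during which the arm holds its last target.

## Task

Set the green fence bracket: take the black-tabbed thumbscrew out of the wooden stand, put it through the bracket's hole and, pressing only lightly, slide the bracket along its rail away from the end where it starts until the screw finds the hidden hole in the rail underneath; then push it home so that its collar sits flat on the bracket's rubber washer, and let go. Never press or lever hard on the rail or bracket (stay under 30 N), leave the red-tabbed screw in its stand, and do not disturb the other things.

Things in the scene. Friction and masses are not known exactly. Their poses are not given: they have to be found in the camera images.
- fence_rail: Dark steel rail fixed to the cabinet top, 198 mm long (its y), 70 mm wide (its x; small feet reach 110 mm), 30 mm high; origin at the centre of its underside, z up. The black screw must press on rail, nut and bracket together with less than 30 N at all times.
- slot (a point): Point on the rail's top over its origin. Slot in the top: 18 mm wide, y = -42 to +47 mm. A sprung steel nut (top 15.5 mm below bracket_hole, gives down 6 N/mm, at most 4 mm) is locked in it and has one plain hole on x = 0, 12 mm wide, 21 mm deep, bevelled 1 mm. Its y is unknown: -28 to +22 mm, always 6 to 68 mm to -y of where bracket_hole starts. Hidden by the bracket: feel for it.
- bracket_hole (a point): Centre of the upper mouth of the green bracket's through hole, 44 mm over the cabinet top, on top of a soft black rubber washer (23 mm wide, bore 13 mm, 6 mm high, gives 2.5 N/mm). Below it the plate, 8 mm thick, hole 12.5 mm, lies on the rail. Axes as the rail's. It slides along the rail's y only, about 2 N friction, starting at y = +28 to +40 mm in the rail's frame and reaching -34 mm.
- fence_face (a point): Middle of the upper edge of the bracket's upright fence face (6 mm thick, along the plate's +x edge), 74 mm over the cabinet top. Seen from bracket_hole the plate reaches 16 mm to +y, 80 mm to -y, 30 mm to -x and 38 mm to +x, and the fence face stands 36 to 43 mm to +x.
- black_screw: Thumbscrew with a black tab, 40 to 85 g, upright in a hole of the wooden stand. Origin: centre of the underside of its steel collar (19 mm wide, 4 mm thick), z up. Shank 10 mm wide, reaching 32 mm below the origin, last 2.5 mm tapered to 8.5 mm; no working thread, it slips straight in. On the nut beside the hole its origin is 16.5 mm above bracket_hole; fully home it is level with it.
- screw_tab (a point): Middle of the black screw's flat grip tab: 14 mm thick (screw's y), 28 mm wide (x), from 4 to 32 mm above the screw's origin. Pinch it across its thickness, finger tips just above the collar.
- red_screw: The same thumbscrew with a red tab, in the other hole of the stand; to be left there.
- screw_stand: Fixed wooden block 44 x 110 x 42 mm (x, y, z), origin at the centre of its underside; two holes 12 mm wide, 36 mm deep, at y = -30 and +30 mm hold the screws, collars resting on its top.
- flat_file: File with wooden handle, 305 mm long, lying at the left edge; bystander.
- locking_pliers: Locking pliers, 162 mm long, lying at the right edge; bystander.
- weld_magnet: Arrow-shaped welding magnet 69 x 102 x 14 mm, near right; bystander.
- tape_measure: Yellow pocket tape 67 x 82 x 38 mm, near left; bystander.
- spatter_spray: Spray can, 52 mm diameter, 203 mm tall, standing at the far left corner; bystander.
- cut_bracket: Rusty flat corner bracket 75 x 100 x 5 mm, lying at the far right; bystander.
- nut_0: Hexagon nut, 27 mm, lying at the far edge; bystander.
- bolt_2: Hexagon bolt, 58 mm long, lying at the far edge; bystander.
Things that resemble listed ones, but are neither listed nor needed, are in the scene too. Of the things that look like the black_screw, the largest one is meant.

How it is judged:
At the end, for the whole second after the job is handed in: The black-tabbed screw stands upright (within 5 degrees) through the bracket and the nut, its collar on the rubber washer, within 2.5 mm of its top and 3 mm of the hole's centre, at rest and released (z of black_screw in the frame of bracket_hole between -0.0025 and 0.0025 m and horizontal distance between black_screw and bracket_hole below 0.003 m and angle between black_screw's own z axis and vertical below 0.09 rad and linear speed of black_screw below 0.02 m/s and contact force between the fingers and black_screw below 0.1 N); the robot touches nothing.
It fails at once if the black screw presses or levers on the rail, its nut or the bracket with more than 30 N (contact force between black_screw and fence_rail above 30 N).
It fails at once if the red screw is moved out of its place by more than 15 mm (distance of red_screw from where it was at the start of the episode above 0.015 m).
It fails at once if a bystander is moved more than 30 mm (distance of any of flat_file, locking_pliers, weld_magnet, tape_measure, spatter_spray, cut_bracket, nut_0, bolt_2 from where it was at the start of the episode above 0.03 m).
It also fails if it takes over 53 s, if anything falls off the work surface, if the arm or the gripper's body presses on something with over 40 N, if the wrist force passes 120 N, or if a joint passes its speed limit or range.

## Working session

There is one attempt and no reset: what is moved stays moved. The work goes in short steps, Python scripts to look and compute and a tool call to move; the robot and the scene stay as the last step left them, time stands still between calls to the robot, and variables do not carry over. Pictures are saved under pics/ and viewed, and the job is handed in when it is done.

Besides the shell and the picture viewer there is one more tool, called after "Emit:" as name(argument=value, ...) on one line, values as JSON. arm_command: Moves the arm, as the interface text tells. Its arguments: {"type":"object","properties":{"series":{"type":"string"},"gripper":{"type":"number"},"grip_force":{"type":"number"}},"required":["series"]}

```bash
ls; mkdir -p pics; python3 - <<'E'
from station import r
import cv2,numpy as np
o=r.get_obs()
for k,v in o.items(): print(k,np.round(v,4))
for n in ["scene","top"]:
    s=r.snapshot(n); cv2.imwrite(f"pics/{n}0.png",s["pixels"]); np.savez(f"{n}0.npz",**s)
    print(n,s["camera_matrix"],s["k1"],s["extrinsics"])
E
```

```text
pics
time 0.0
joints [ 1.1624  0.4915  1.5595 -0.      1.0917 -0.1056]
joint_vel [ 0.0009  0.0006 -0.0005  0.0012 -0.001   0.0018]
joint_efforts [ 7.00000e-04 -6.12654e+01 -2.58185e+01  6.93000e-02  4.82000e-02
 -1.00000e-04]
eef_pos [0.1862 0.5963 0.1933]
tcp_rot [-1.000e-04  1.508e-01  9.886e-01 -5.000e-04]
ft_force [ 0.1236 -0.4459  0.4491]
torque [-0.0099  0.0414  0.0452]
grip_width 0.095
scene [[506.44127791   0.         318.35971024]
 [  0.         506.44127791 237.42184484]
 [  0.           0.           1.        ]] 0.011289293339110404 [[ 0.64597164  0.42118758 -0.63664877 -0.00270098]
 [-0.76317518  0.33790947 -0.55080018 -0.48068985]
 [-0.01686054  0.84167584  0.53971984  0.55725859]
 [ 0.          0.          0.          1.        ]]
top [[520.5056304    0.         314.04314877]
 [  0.         520.5056304  231.59340301]
 [  0.           0.           1.        ]] -0.06203612521827331 [[-0.0166498   0.99803374 -0.06042714  0.49788316]
 [-0.99983459 -0.01706132 -0.00630057 -0.01120717]
 [-0.00731915  0.06031224  0.99815273  1.07104252]
 [ 0.          0.          0.          1.        ]]
```

View pics/scene0.png

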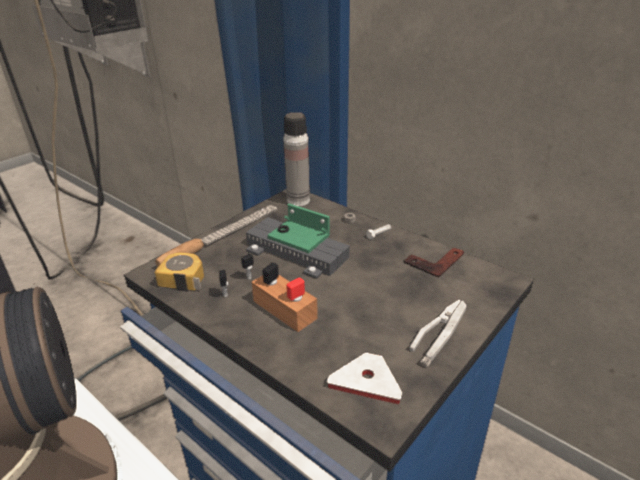

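View pics/top0.png

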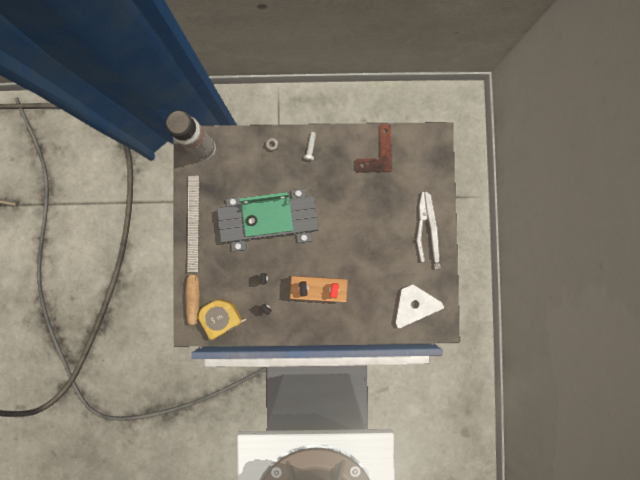

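The candidates for the black screw are these:
- The stand screw at top (303,288) / scene (270,272). It is the largest, and it sits in the wooden stand.
- The loose small ones at top (264,279) and (265,309), scene (247,262) and (223,280).
- The red screw at top (334,291).

I choose the one in the stand and will check it in a crop while measuring.

```bash
cat > h.py <<'E'
import numpy as np,cv2
def und(s,uv):
    K=s["camera_matrix"];k=float(s["k1"])
    p=cv2.undistortPoints(np.float64(uv).reshape(-1,1,2),K,np.array([k,0,0,0.])).reshape(-1,2)
    return np.c_[p[:,0],-p[:,1],-np.ones(len(p))]
def onplane(s,uv,z,E=None):
    E=s["extrinsics"] if E is None else E
    d=und(s,uv)@E[:3,:3].T; o=E[:3,3]
    return o+d*((z-o[2])/d[:,2])[:,None]
def cloud(s,m,E=None):
    E=s["extrinsics"] if E is None else E
    v,u=np.nonzero(m&(s["z_map"]>0)); 
    c=und(s,np.c_[u,v])*s["z_map"][v,u][:,None]
    return c@E[:3,:3].T+E[:3,3]
E
python3 - <<'E'
import numpy as np,cv2
from h import *
s=dict(np.load("top0.npz")); im=s["pixels"]
hsv=cv2.cvtColor(im,cv2.COLOR_BGR2HSV)
vis=cv2.resize(im[170:350,180:400],None,fx=3.5,fy=3.3,interpolation=cv2.INTER_CUBIC); cv2.imwrite("pics/topc.png",vis)
s2=dict(np.load("scene0.npz")); cv2.imwrite("pics/scc.png",cv2.resize(s2["pixels"][190:340,200:380],None,fx=4,fy=4,interpolation=cv2.INTER_CUBIC))
def m(lo,hi,box):
    k=cv2.inRange(hsv,lo,hi); z=np.zeros_like(k); x0,y0,x1,y1=box; z[y0:y1,x0:x1]=k[y0:y1,x0:x1]; return z>0
for n,k in dict(green=m((60,80,40),(90,255,255),(200,180,330,260)),wood=m((5,120,80),(20,255,255),(280,265,360,310)),red=m((0,200,120),(4,255,255),(315,270,350,310)),black=m((0,0,0),(180,255,45),(295,275,315,300))).items():
    P=cloud(s,k); v,u=np.nonzero(k); print(n,k.sum(),"px",u.mean(),v.mean(),"z pct",np.percentile(P[:,2],[5,25,50,75,95]).round(4))
    r=cv2.minAreaRect(np.float32(np.c_[u,v])); print(r)
    zt=np.percentile(P[:,2],90); Q=P[abs(P[:,2]-np.median(P[:,2]))<.006]; print(Q.mean(0).round(4), Q.min(0).round(4),Q.max(0).round(4))
E
```

```text
green 1608 px 267.7705223880597 214.31592039800995 z pct [0.0343 0.0363 0.0377 0.0393 0.0725]
((266.43450927734375, 213.99232482910156), (38.2314338684082, 48.853057861328125), 82.64761352539062)
[0.5925 0.0862 0.0374] [0.5556 0.0392 0.0319] [0.6301 0.1369 0.0437]
wood 1048 px 318.2223282442748 288.40458015267177 z pct [0.0373 0.0397 0.041  0.0424 0.0448]
((318.1848449707031, 288.54278564453125), (55.70380783081055, 22.892831802368164), 3.5763344764709473)
[ 0.4477 -0.0117  0.041 ] [ 0.4223 -0.0665  0.0352] [0.4732 0.0429 0.0461]Traceback (most recent call last):
  File "<stdin>", line 10, in <module>
  File "h.py", line 13, in cloud
    c=und(s,np.c_[u,v])*s["z_map"][v,u][:,None]
      ~~~^^^^^^^^^^^^^^
  File "h.py", line 4, in und
    p=cv2.undistortPoints(np.float64(uv).reshape(-1,1,2),K,np.array([k,0,0,0.])).reshape(-1,2)
      ~~~~~~~~~~~~~~~~~~~^^^^^^^^^^^^^^^^^^^^^^^^^^^^^^^^^^^^^^^^^^^^^^^^^^^^^^^
cv2.error: OpenCV(4.12.0) /io/opencv/modules/calib3d/src/undistort.dispatch.cpp:347: error: (-215:Assertion failed) CV_IS_MAT(_src) && CV_IS_MAT(_dst) && (_src->rows == 1 || _src->cols == 1) && (_dst->rows == 1 || _dst->cols == 1) && _src->cols + _src->rows - 1 == _dst->rows + _dst->cols - 1 && (CV_MAT_TYPE(_src->type) == CV_32FC2 || CV_MAT_TYPE(_src->type) == CV_64FC2) && (CV_MAT_TYPE(_dst->type) == CV_32FC2 || CV_MAT_TYPE(_dst->type) == CV_64FC2) in function 'cvUndistortPointsInternal'
```

View pics/topc.png

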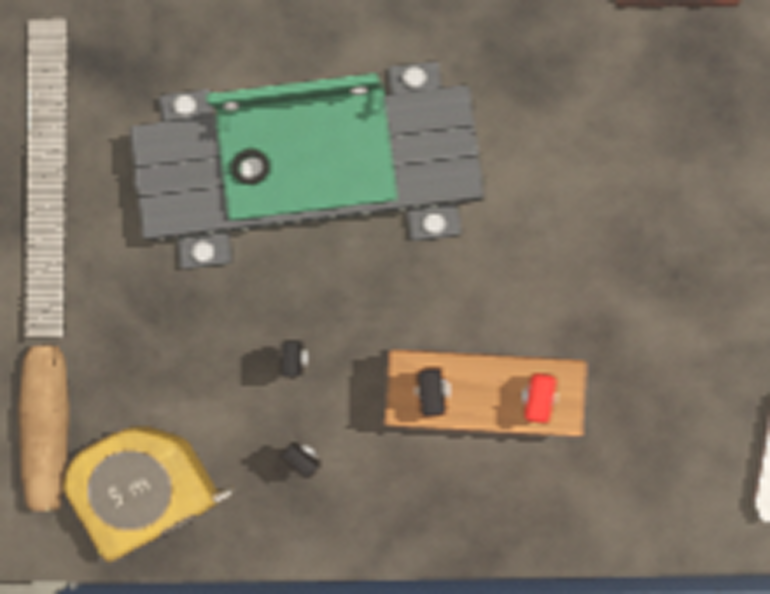

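View pics/scc.png

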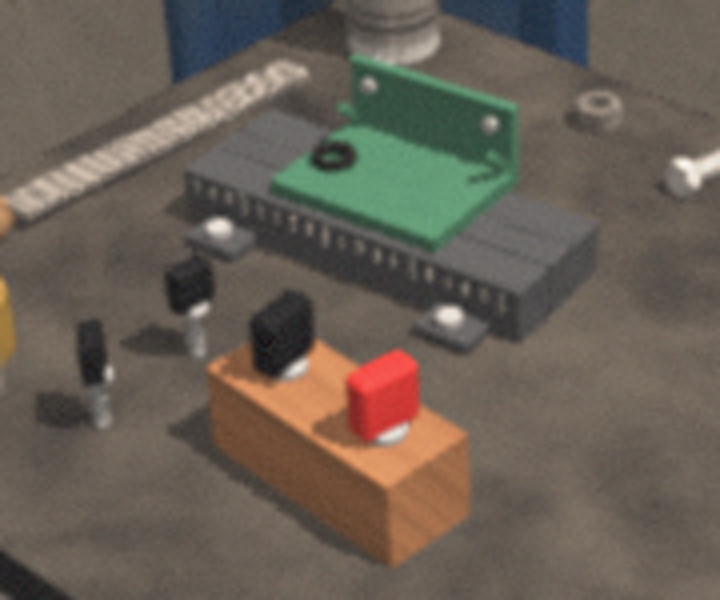

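The crops confirm it: the largest black tab is in the stand's left hole, with red beside it, and the two loose black ones are smaller. Next I measure poses.

```bash
python3 - <<'E'
import numpy as np,cv2
from h import *
s=dict(np.load("top0.npz")); im=s["pixels"]
hsv=cv2.cvtColor(im,cv2.COLOR_BGR2HSV)
def m(lo,hi,box):
    k=cv2.inRange(hsv,lo,hi); z=np.zeros_like(k); x0,y0,x1,y1=box; z[y0:y1,x0:x1]=k[y0:y1,x0:x1]; return z>0
# stand: wood pixels minAreaRect mapped at z=.042
k=m((5,120,80),(20,255,255),(280,265,360,310)); v,u=np.nonzero(k)
b=cv2.boxPoints(cv2.minAreaRect(np.float32(np.c_[u,v]))); W=onplane(s,b,.042); print("stand",W.round(4).tolist(),W.mean(0)); 
for a in range(4): d=W[(a+1)%4]-W[a]; print(np.linalg.norm(d),np.degrees(np.arctan2(d[1],d[0])))
# green plate (height .038)
P=cloud(s,m((60,80,40),(90,255,255),(200,180,330,260))); 
k=m((60,80,40),(90,255,255),(200,180,330,260)); v,u=np.nonzero(k&(s["z_map"]>0)); pl=abs(P[:,2]-.038)<.008
Q=onplane(s,np.c_[u,v][pl],.038)
r=cv2.minAreaRect(np.float32(Q[:,:2])*1000);print("plate",r,cv2.boxPoints(r).round(1).tolist())
f=P[P[:,2]>.06]; print("fence",len(f),f.mean(0), np.degrees(np.arctan2(*np.linalg.svd(f[:,:2]-f[:,:2].mean(0),full_matrices=False)[2][0][::-1])))
# black in circle region
for n,box,z in [("washer",(240,210,263,233),.044),("blk",(293,275,316,302),.074),("small1",(255,268,275,292),.05)]:
    k=m((0,0,0),(180,255,60),box); v,u=np.nonzero(k)
    print(n,k.sum(),cv2.minAreaRect(np.float32(np.c_[u,v])),onplane(s,[[u.mean(),v.mean()]],z))
k=cv2.inRange(hsv,(0,180,100),(8,255,255)); k[:270]=0;k[310:]=0;k[:,:320]=0;k[:,350:]=0; v,u=np.nonzero(k); print("red",len(u), onplane(s,[[u.mean(),v.mean()]],.074))
E
```

```text
stand [[0.4296, 0.0454, 0.042], [0.4744, 0.042, 0.042], [0.4658, -0.0675, 0.042], [0.421, -0.0638, 0.042]] [ 0.4477199  -0.01097141  0.042     ]
0.04496222602742072 -4.4215096813001376
0.10980682772578752 -94.51621106919953
0.04491827758467968 175.29526015597833
0.10958471980050884 85.50686216430513
plate ((592.7232055664062, 88.01068878173828), (66.86518859863281, 95.25720977783203), 6.622936248779297) [[554.0, 131.5], [565.0, 36.79999923706055], [631.4000244140625, 44.599998474121094], [620.4000244140625, 139.1999969482422]]
fence 149 [0.62754076 0.09067735 0.0719213 ] -83.53955146136418
washer 1 ((249.0, 217.0), (0.0, 0.0), 0.0) [[0.59126739 0.12382411 0.044     ]]
blk 0 ((0.0, 0.0), (0.0, 0.0), 0.0) [[nan nan nan]]
small1 2 ((265.0, 278.0), (6.0, 0.0), -90.0) [[0.47031476 0.09277451 0.05      ]]
red 35 [[ 0.4453319  -0.03930316  0.074     ]]<stdin>:20: RuntimeWarning: Mean of empty slice.
  ret = ret.dtype.type(ret / rcount)
```

```bash
cat >> h.py <<'E'
from scipy.spatial.transform import Rotation as R
def tool(o):
    q=o["tcp_rot"]; return R.from_quat([q[1],q[2],q[3],q[0]])
def delta(o,target,yaw=None,p=None):
    """shift in tool axes to world target; yaw = world angle of tool y axis (tool down)"""
    T=tool(o); d=T.inv().apply(np.array(target)-np.array(o["eef_pos"] if p is None else p))
    out=d
    if yaw is not None:
        y=np.radians(yaw); M=np.array([[-np.sin(y),np.cos(y),0],[np.cos(y),np.sin(y),0],[0,0,-1]]).T
        M=np.c_[[-0,0,0]] if 0 else np.column_stack([np.cross([np.cos(y),np.sin(y),0],[0,0,-1]),[np.cos(y),np.sin(y),0],[0,0,-1]])
        out=(d,(T.inv()*R.from_matrix(M)).as_rotvec())
    return out
E
python3 - <<'E'
from station import r
from h import *
s=r.snapshot("wrist"); print(np.round(s["hand_eye"],4),s["camera_matrix"],s["k1"])
o=r.get_obs(); print(delta(o,[.45,.02,.19],85.5)); print(tool(o).as_matrix().round(3))
E
```

```text
[[-1.000e-04  9.695e-01  2.452e-01  6.890e-02]
 [ 1.000e+00  3.000e-04 -8.000e-04  1.200e-03]
 [-8.000e-04  2.452e-01 -9.695e-01 -1.914e-01]
 [ 0.000e+00  0.000e+00  0.000e+00  1.000e+00]] [[386.57474104   0.         316.60322256]
 [  0.         386.57474104 240.44676062]
 [  0.           0.           1.        ]] -0.07426434689091856
(array([-0.4235961 , -0.47154559,  0.00374447]), array([-7.31946628e-04, -1.51682371e-04, -2.24272000e-01]))
[[-0.955  0.298 -0.   ]
 [ 0.298  0.955 -0.001]
 [ 0.    -0.001 -1.   ]]
```

Emit:
arm_command(series="-.0385 -.0429 0 0 0 0;-.0385 -.0429 0 0 0 0;-.0385 -.0429 0 0 0 0;-.0385 -.0429 0 0 0 0;-.0385 -.0429 0 0 0 0", gripper=0.05, grip_force=40)

```text
time: 0.78
eef_pos: [0.3065, 0.3328, 0.1939]
tcp_rot: [0.0, 0.151, 0.989, 0.0]
ft_force: [0.3, 0.4, 0.3]
grip_width: 0.0523
```

Emit:
arm_command(series="-.0385 -.0429 0 0 0 0;-.0385 -.0429 0 0 0 0;-.0385 -.0429 0 0 0 0;-.0385 -.0429 0 0 0 0;-.0385 -.0429 0 0 0 0")

```text
time: 1.4
eef_pos: [0.4264, 0.0704, 0.1939]
tcp_rot: [0.0, 0.151, 0.989, 0.0]
ft_force: [0.7, 0.2, -0.0]
grip_width: 0.0502
```

Emit:
arm_command(series="-.0385 -.0429 0 0 0 0;0 0 0 0 0 -.112;0 0 0 0 0 -.112;0 0 0 0 0 0")

```text
time: 1.9
eef_pos: [0.4498, 0.0197, 0.1937]
tcp_rot: [-0.0, 0.04, 0.999, 0.0]
ft_force: [-0.1, -0.1, 0.3]
grip_width: 0.0502
```

```bash
cat >> h.py <<'E'
def wristE(o,s):
    T=np.eye(4);T[:3,:3]=tool(o).as_matrix();T[:3,3]=o["eef_pos"]; return T@s["hand_eye"]
def wsnap(r,name):
    o=r.get_obs(); s=r.snapshot("wrist"); E=wristE(o,s); s["extrinsics"]=E
    cv2.imwrite(f"pics/{name}.png",s["pixels"]); np.savez(name+".npz",**s); return o,s
E
python3 - <<'E'
from station import r
from h import *
wsnap(r,"w1")
E
```

```text
(no output)
```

View pics/w1.png

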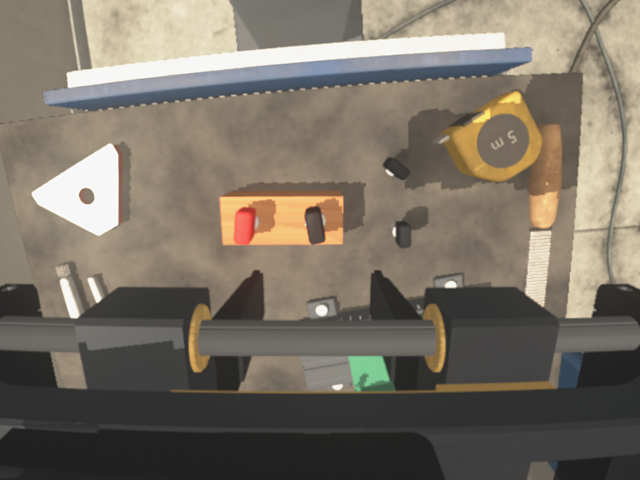

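```bash
python3 - <<'E'
from h import *
s=dict(np.load("w1.npz")); im=s["pixels"]
cv2.imwrite("pics/w1c.png",cv2.resize(im[180:260,200:360],None,fx=5,fy=5,interpolation=cv2.INTER_CUBIC))
hsv=cv2.cvtColor(im,cv2.COLOR_BGR2HSV); 
def sub(k,b): z=np.zeros_like(k);x0,y0,x1,y1=b;z[y0:y1,x0:x1]=k[y0:y1,x0:x1];return z>0
k=sub(cv2.inRange(hsv,(5,120,60),(20,255,255)),(205,190,360,250))
v,u=np.nonzero(k&(s["z_map"]>0)); P=cloud(s,k); t=P[:,2]>.034; print(np.percentile(P[:,2],[5,50,90]))
W=onplane(s,np.c_[u,v][t],.042); rr=cv2.minAreaRect(np.float32(W[:,:2]*1000)); print("stand",rr)
k=sub(cv2.inRange(hsv,(0,0,0),(180,255,75)),(300,200,332,250)); 
n,l,st,c=cv2.connectedComponentsWithStats(k.astype(np.uint8)); i=1+st[1:,4].argmax(); k=l==i
P=cloud(s,k); print("blk z",np.percentile(P[:,2],[5,25,50,75,95]).round(4),st[i])
v,u=np.nonzero(k&(s["z_map"]>0)); t=P[:,2]>.068
rr=cv2.minAreaRect(np.float32(onplane(s,np.c_[u,v][t],.074)[:,:2]*1000)); print("tab top",t.sum(),rr, np.median(P[t],0))
v,u=np.nonzero(k);print(cv2.minAreaRect(np.float32(np.c_[u,v])))
E
```

```text
[0.01829381 0.04242097 0.04347744]
stand ((446.323486328125, -10.18826675415039), (109.86676788330078, 45.24817657470703), 85.412353515625)
blk z [0.0577 0.0624 0.0676 0.0717 0.0734] [307 207  13   7  56]
tab top 27 ((435.1226806640625, 19.53150177001953), (9.886077880859375, 2.399750232696533), 80.57007598876953) [0.43542021 0.02026271 0.07179423]
((313.15863037109375, 209.5965576171875), (12.207686424255371, 5.813183784484863), 4.763641834259033)
```

View pics/w1c.png

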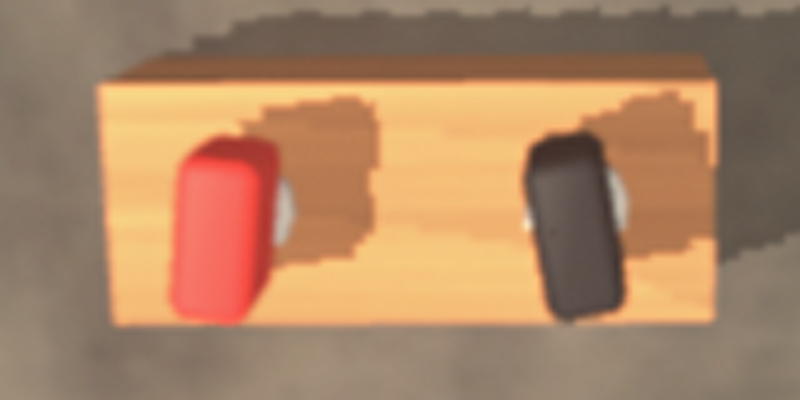

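```bash
python3 - <<'E'
from h import *
s=dict(np.load("w1.npz")); im=s["pixels"]
c=np.array([[532,165],[605,157],[622,308],[556,316]])/5+[200,180]
W=onplane(s,c,.074); print(W.round(4),W.mean(0))
a=(W[2]+W[3]-W[0]-W[1]); print(np.degrees(np.arctan2(a[1],a[0])))
hsv=cv2.cvtColor(im,cv2.COLOR_BGR2HSV)
k=(hsv[...,1]<110)&(hsv[...,2]<130); z=np.zeros_like(k); z[202:246,302:330]=k[202:246,302:330]; 
n,l,st,cc=cv2.connectedComponentsWithStats(z.astype(np.uint8)); i=1+st[1:,4].argmax(); z=l==i; print(st[i])
v,u=np.nonzero(z&(s["z_map"]>0)); P=cloud(s,z); t=P[:,2]>.066
Q=onplane(s,np.c_[u,v][t],.074); print(t.sum(),cv2.minAreaRect(np.float32(Q[:,:2]*1000)),np.median(P[t],0))
E
```

```text
[[0.4363 0.014  0.074 ]
 [0.4359 0.0259 0.074 ]
 [0.4615 0.0268 0.074 ]
 [0.462  0.0157 0.074 ]] [0.44892187 0.02061138 0.074     ]
2.946591640039801
[305 207  19  37 540]
506 ((447.7965087890625, 19.937847137451172), (28.189395904541016, 13.103376388549805), 5.632200717926025) [0.44723572 0.01977891 0.07425971]
```

```bash
python3 - <<'E'
from station import r
from h import *
o=r.get_obs(); print(delta(o,[.4487,.0199,.049],94.5))
E
```

```text
(array([ 1.07947632e-03, -8.56184202e-05,  1.44771587e-01]), array([ 1.26354697e-04, -9.92439004e-05, -1.59761684e-01]))
```

Emit:
arm_command(series=".001 0 0 0 0 -.16;0 0 .05 0 0 0;0 0 .05 0 0 0;0 0 .03 0 0 0;0 0 .0147 0 0 0")

```text
time: 2.58
eef_pos: [0.4482, 0.0203, 0.0476]
tcp_rot: [-0.001, -0.04, 0.999, 0.0]
ft_force: [1.1, 1.2, -0.2]
grip_width: 0.0499
```

Emit:
arm_command(series="0 0 0 0 0 0;0 0 0 0 0 0")

```text
time: 2.82
eef_pos: [0.4492, 0.0201, 0.0497]
tcp_rot: [0.0, -0.04, 0.999, -0.0]
ft_force: [0.1, -0.1, -0.4]
grip_width: 0.0502
```

Emit:
arm_command(series="0 0 .001 0 0 0;0 0 0 0 0 0;0 0 0 0 0 0;0 0 0 0 0 0", gripper=0.0, grip_force=45)

```text
time: 3.32
eef_pos: [0.4489, 0.0199, 0.0482]
tcp_rot: [0.0, -0.041, 0.999, 0.0]
ft_force: [0.5, -0.6, 0.4]
grip_width: 0.015
```

```bash
python3 - <<'E'
from station import r
from h import *
o,s=wsnap(r,"w2"); print(o["ft_force"],o["grip_width"],o["eef_pos"],tool(o).as_matrix().round(4))
E
```

```text
[ 0.47528704 -0.57616189  0.3502099 ] 0.015045758487968037 [0.44889654 0.01994569 0.04822359] [[-9.967e-01 -8.100e-02  2.000e-04]
 [-8.100e-02  9.967e-01  1.000e-04]
 [-2.000e-04  0.000e+00 -1.000e+00]]
```

View pics/w2.png

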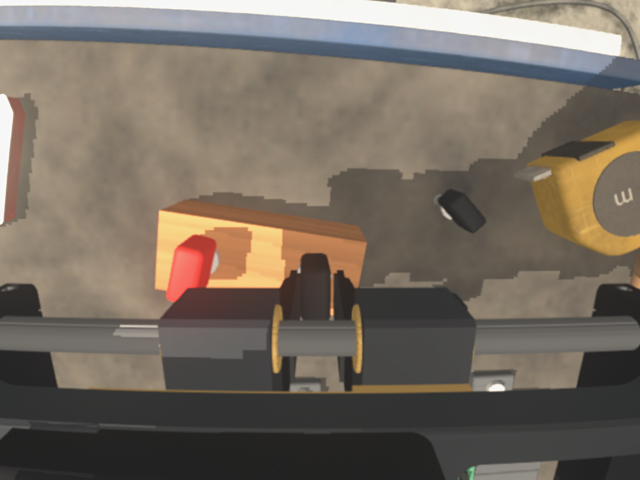

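Emit:
arm_command(series="0 0 -.02 0 0 0;0 0 -.04 0 0 0;0 0 -.05 0 0 0;0 0 -.04 0 0 0;0 0 0 0 0 0")

```text
time: 4.0
eef_pos: [0.4499, 0.0199, 0.2005]
tcp_rot: [0.003, -0.041, 0.999, -0.0]
ft_force: [-0.5, -1.1, -1.9]
grip_width: 0.0137
```

```bash
python3 - <<'E'
from station import r
from h import *
o=r.get_obs(); print(o["ft_force"],o["grip_width"],o["eef_pos"]); print(delta(o,[.65,.12,.2],96.6))
E
```

```text
[-0.52821768 -1.10412849 -1.92766394] 0.013696599833662679 [0.44989717 0.01987285 0.20050585]
(array([-0.20756116,  0.08356407,  0.00150053]), array([-0.0009514 ,  0.00512487, -0.03397463]))
```

Emit:
arm_command(series="-.052 .021 0 0 0 0;-.052 .021 0 0 0 0;-.052 .021 0 0 0 0;-.052 .021 0 0 0 -.034;0 0 0 0 0 0")

```text
time: 4.62
eef_pos: [0.6509, 0.1219, 0.195]
tcp_rot: [-0.001, -0.058, 0.998, 0.0]
ft_force: [-0.7, -0.3, -1.7]
grip_width: 0.0135
```

Emit:
arm_command(series="0 0 0 0 0 0;0 0 0 0 0 0")

```text
time: 4.88
eef_pos: [0.6485, 0.12, 0.198]
tcp_rot: [-0.0, -0.057, 0.998, 0.0]
ft_force: [-0.8, 0.2, -0.1]
grip_width: 0.0134
```

```bash
python3 - <<'E'
from station import r
from h import *
o,s=wsnap(r,"w3"); print(o["ft_force"],o["grip_width"],o["eef_pos"],tool(o).as_matrix().round(4))
E
```

```text
[-0.8272824   0.22934928 -0.05188552] 0.013418688750025777 [0.64850751 0.12001694 0.19797245] [[-9.934e-01 -1.143e-01 -7.000e-04]
 [-1.143e-01  9.934e-01 -0.000e+00]
 [ 7.000e-04  0.000e+00 -1.000e+00]]
```

View pics/w3.png

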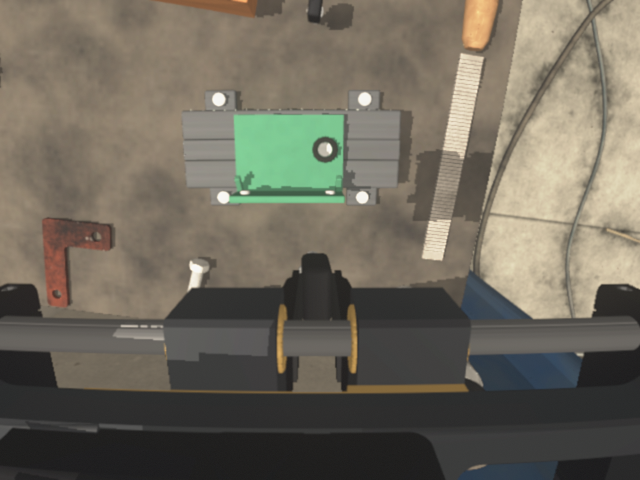

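```bash
python3 - <<'E'
from h import *
s=dict(np.load("w3.npz")); im=s["pixels"]
hsv=cv2.cvtColor(im,cv2.COLOR_BGR2HSV)
cv2.imwrite("pics/w3c.png",np.hstack([cv2.resize(im[80:220,170:410],None,fx=2.2,fy=3,interpolation=cv2.INTER_CUBIC),cv2.resize(im[240:300,285:345],None,fx=4,fy=7,interpolation=cv2.INTER_CUBIC)]))
k=cv2.inRange(hsv,(60,80,40),(90,255,255))>0; k[:90]=0;k[215:]=0
v,u=np.nonzero(k&(s["z_map"]>0)); P=cloud(s,k); print(np.percentile(P[:,2],[5,50,90]))
t=abs(P[:,2]-.038)<.006; Q=onplane(s,np.c_[u,v][t],.038); r=cv2.minAreaRect(np.float32(Q[:,:2]*1000)); print("plate",r)
# washer
k=(hsv[...,2]<70)&(hsv[...,1]<150); z=np.zeros_like(k); z[130:168,305:345]=k[130:168,305:345]
n,l,st,c=cv2.connectedComponentsWithStats(z.astype(np.uint8)); i=1+st[1:,4].argmax(); print(st[i],c[i])
v,u=np.nonzero(l==i); (cx,cy),rad=cv2.minEnclosingCircle(np.float32(np.c_[u,v])); print(cx,cy,rad, onplane(s,[[cx,cy]],.044))
v,u=np.nonzero(z==0); 
# white bore
b=(hsv[...,2]>130)&(hsv[...,1]<70); zb=np.zeros_like(b); zb[138:160,314:336]=b[138:160,314:336]; v,u=np.nonzero(zb); print("bore",len(u),u.mean(),v.mean())
# rail top edges: grey mask z~.03
k=(hsv[...,1]<60)&(hsv[...,2]<110); k[:95]=0;k[200:]=0;k[:,:170]=0;k[:,415:]=0
v,u=np.nonzero(k&(s["z_map"]>0));P=cloud(s,k);t=abs(P[:,2]-.030)<.004; Q=onplane(s,np.c_[u,v][t],.030); print("rail",t.sum(),cv2.minAreaRect(np.float32(Q[:,:2]*1000)))
# screws of feet (white) 
b=cv2.inRange(hsv,(0,0,170),(180,50,255)); n,l,st,c=cv2.connectedComponentsWithStats(b)
F=[c[i] for i in range(1,n) if 60<st[i,4]<300 and 85<c[i][1]<210 and 200<c[i][0]<400]; F=np.array(F);print(F); W=onplane(s,F,.012);print(W.round(4),W.mean(0))
E
```

```text
[0.03732723 0.03865956 0.0711204 ]
plate ((592.3033447265625, 89.99246978759766), (66.75660705566406, 95.6316909790039), 6.37568998336792)Traceback (most recent call last):
  File "<stdin>", line 10, in <module>
ValueError: attempt to get argmax of an empty sequence
```

View pics/w3c.png

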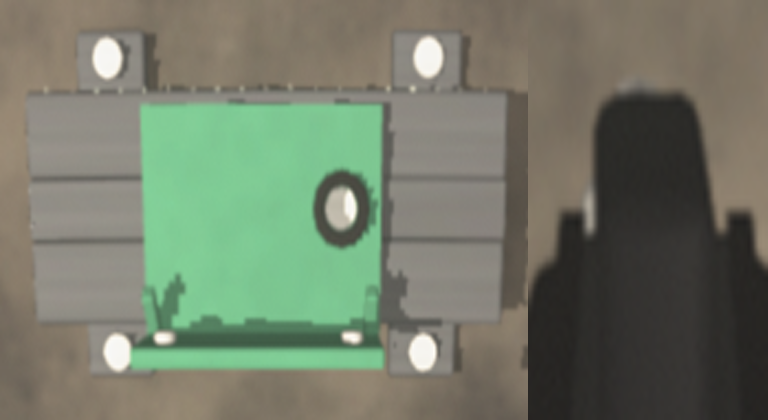

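```bash
python3 - <<'E'
from h import *
s=dict(np.load("w3.npz")); im=s["pixels"]
hsv=cv2.cvtColor(im,cv2.COLOR_BGR2HSV)
# washer: non-green dark blob inside plate
k=((hsv[...,2]<110)&(hsv[...,1]<110)); z=np.zeros_like(k); z[132:166,308:341]=k[132:166,308:341]
n,l,st,c=cv2.connectedComponentsWithStats(z.astype(np.uint8)); 
for i in range(1,n): print(st[i],c[i])
i=1+st[1:,4].argmax(); v,u=np.nonzero(l==i); (cx,cy),rad=cv2.minEnclosingCircle(np.float32(np.c_[u,v])); print(cx,cy,rad, onplane(s,[[cx,cy]],.044))
e=cv2.fitEllipse(np.float32(cv2.findContours((l==i).astype(np.uint8),0,1)[0][0].reshape(-1,2))); print("ell",e,onplane(s,[e[0]],.044))
k=(hsv[...,1]<70)&(hsv[...,2]<150); k[:95]=0;k[200:]=0;k[:,:170]=0;k[:,415:]=0
v,u=np.nonzero(k&(s["z_map"]>0));P=cloud(s,k);t=abs(P[:,2]-.030)<.005; Q=onplane(s,np.c_[u,v][t],.030); print("rail",t.sum(),cv2.minAreaRect(np.float32(Q[:,:2]*1000)))
b=cv2.inRange(hsv,(0,0,190),(180,50,255)); n,l,st,c=cv2.connectedComponentsWithStats(b)
F=np.array([c[i] for i in range(1,n) if 60<st[i,4]<300 and 85<c[i][1]<210 and 200<c[i][0]<400]);print(F.round(1)); W=onplane(s,F,.012);print(W.round(4),W.mean(0))
a=W[1]-W[0]; print(np.degrees(np.arctan2(a[1],a[0])))
# held tab: corners from crop: near edge y 95/7+240, x 598..695 /4+285
print("zmap tab",s["z_map"][256:275,315].round(4))
c=np.array([[598,95],[695,95]])-[528,0]; c=c/[4,7]+[285,240]
K=s["extrinsics"]; H=s["hand_eye"]; d=und(s,c)@H[:3,:3].T; o=H[:3,3]; print(o+d*((-.0258-o[2])/d[:,2])[:,None])
E
```

```text
[313 137  25  25 312] [325.32051282 149.18269231]
325.21343994140625 149.13880920410156 12.783910751342773 [[0.58464223 0.12173218 0.044     ]]
ell ((325.1166076660156, 149.1156005859375), (24.12594223022461, 24.49274253845215), 73.18013000488281) [[0.58463221 0.12164581 0.044     ]]
rail 8337 ((587.8589477539062, 90.96805572509766), (69.8564453125, 197.8980712890625), 6.561976909637451)
[[218.1  98.9]
 [364.2  98.6]
 [325.4 148.9]
 [222.8 196.9]
 [361.7 197. ]]
[[0.5502 0.0176 0.012 ]
 [0.5348 0.1531 0.012 ]
 [0.5848 0.1227 0.012 ]
 [0.6419 0.0279 0.012 ]
 [0.6265 0.1636 0.012 ]] [0.58761813 0.09695434 0.012     ]
96.48635292264484
zmap tab [0.192  0.1902 0.1889 0.1858 0.1853 0.1842 0.1831 0.1795 0.1784 0.1764
 0.1756 0.1754 0.175  0.1744 0.1752 0.1739 0.1745 0.1735 0.1742]
[[ 0.02041957 -0.00497169 -0.0258    ]
 [ 0.02041634  0.00584006 -0.0258    ]]
```

```bash
python3 - <<'E'
from h import *
s=dict(np.load("w3.npz")); H=s["hand_eye"]
g=cv2.cvtColor(s["pixels"],cv2.COLOR_BGR2GRAY); print(g[250:300:1,315])
v=np.arange(254,300,2); u=np.full_like(v,315)
c=und(s,np.c_[u,v])*s["z_map"][v,u][:,None]; p=c@H[:3,:3].T+H[:3,3]; print(np.c_[v,p*1000].round(1))
s=dict(np.load("w2.npz")); c=und(s,np.c_[u,v])*s["z_map"][v,u][:,None]; p=c@H[:3,:3].T+H[:3,3]; print(np.c_[v,p*1000].round(1)[:14])
for nm,rows in (("w3",(280,)),("w3",(272,))):
    s=dict(np.load(nm+".npz")); g=cv2.cvtColor(s["pixels"],cv2.COLOR_BGR2GRAY); print(g[rows[0],290:342])
E
```

```text
[123 122 110  72  46  44  44  44  42  43  44  43  43  43  42  42  42  43
  44  45  45  46  47  49  51  52  51  52  52  52  51  51  51  52  50  52
  52  52  51  51  51  51  52  51  51  50  50  50  51  51]
[[ 2.54e+02  1.38e+01  5.00e-01 -3.60e+00]
 [ 2.56e+02  1.38e+01  5.00e-01 -7.20e+00]
 [ 2.58e+02  1.37e+01  5.00e-01 -1.04e+01]
 [ 2.60e+02  1.38e+01  6.00e-01 -1.41e+01]
 [ 2.62e+02  1.35e+01  6.00e-01 -1.64e+01]
 [ 2.64e+02  1.40e+01  6.00e-01 -2.11e+01]
 [ 2.66e+02  1.40e+01  6.00e-01 -2.40e+01]
 [ 2.68e+02  1.33e+01  6.00e-01 -2.49e+01]
 [ 2.70e+02  1.24e+01  6.00e-01 -2.49e+01]
 [ 2.72e+02  1.17e+01  6.00e-01 -2.58e+01]
 [ 2.74e+02  1.10e+01  6.00e-01 -2.63e+01]
 [ 2.76e+02  1.05e+01  6.00e-01 -2.76e+01]
 [ 2.78e+02  9.30e+00  6.00e-01 -2.70e+01]
 [ 2.80e+02  8.50e+00  6.00e-01 -2.73e+01]
 [ 2.82e+02  6.70e+00  6.00e-01 -2.50e+01]
 [ 2.84e+02  6.60e+00  6.00e-01 -2.74e+01]
 [ 2.86e+02  5.50e+00  6.00e-01 -2.70e+01]
 [ 2.88e+02  4.40e+00  6.00e-01 -2.68e+01]
 [ 2.90e+02  3.40e+00  6.00e-01 -2.66e+01]
 [ 2.92e+02  2.40e+00  6.00e-01 -2.64e+01]
 [ 2.94e+02  1.60e+00  6.00e-01 -2.70e+01]
 [ 2.96e+02  2.00e-01  6.00e-01 -2.59e+01]
 [ 2.98e+02 -6.00e-01  6.00e-01 -2.65e+01]]
[[254.   13.9   0.5  -4. ]
 [256.   14.2   0.5  -8.8]
 [258.   14.    0.5 -11.3]
 [260.   13.7   0.6 -13.6]
 [262.   14.    0.6 -18. ]
 [264.   13.8   0.6 -20.3]
 [266.   13.9   0.6 -23.5]
 [268.   13.1   0.6 -24. ]
 [270.   13.2   0.6 -27.3]
 [272.   12.1   0.6 -26.8]
 [274.   10.8   0.6 -25.8]
 [276.   10.4   0.6 -27.3]
 [278.    9.3   0.6 -27.1]
 [280.    8.5   0.6 -27.5]]
[37 38 37 40 38 39 37 40 43 45 46 46 44 45 46 47 47 48 49 50 51 51 51 51
 52 51 52 52 53 53 53 55 53 54 54 54 55 53 50 49 46 45 45 45 44 41 38 38
 38 38 39 40]
[121 114  84  50  39  39  39  37  57 108 140 103  56  42  44  47  46  47
  47  47  47  48  47  47  47  47  48  48  48  49  48  49  49  49  51  51
  51  51  50  47  45  62  99 111  87  54  39  38  38  38  49  87]
```

```bash
python3 - <<'E'
from station import r
from h import *
o=r.get_obs(); print(delta(o,[.5845,.1217,.1],96.5))
E
```

```text
(array([0.06353854, 0.00898341, 0.09828954]), array([ 9.51226043e-05, -1.72678218e-04,  1.04245284e-03]))
```

Emit:
arm_command(series=".032 .0045 0 0 0 0;.0315 .0045 0 0 0 0;0 0 .05 0 0 0;0 0 .048 0 0 0;0 0 0 0 0 0")

```text
time: 5.55
eef_pos: [0.5834, 0.1217, 0.0982]
tcp_rot: [-0.003, -0.057, 0.998, -0.0]
ft_force: [0.2, -0.0, -0.4]
grip_width: 0.0133
```

Emit:
arm_command(series="0 0 0 0 0 0;0 0 0 0 0 0;0 0 0 0 0 0")

```text
time: 5.92
eef_pos: [0.5858, 0.1222, 0.1015]
tcp_rot: [0.001, -0.058, 0.998, 0.0]
ft_force: [-0.0, -0.6, -0.2]
grip_width: 0.0132
```

```bash
python3 - <<'E'
from station import r
from h import *
o=r.get_obs(); print(o["eef_pos"],o["ft_force"],delta(o,[.5845,.1217,.078],96.5))
s=r.snapshot("scene"); cv2.imwrite("pics/s1.png",cv2.resize(s["pixels"][160:300,220:380],None,fx=5,fy=4,interpolation=cv2.INTER_CUBIC))
E
```

```text
[0.58576438 0.12224731 0.1014759 ] [-0.01818876 -0.58504806 -0.16510371] (array([ 0.00136861, -0.00039913,  0.02347304]), array([3.53030903e-05, 2.11747589e-03, 1.75485152e-03]))
```

View pics/s1.png

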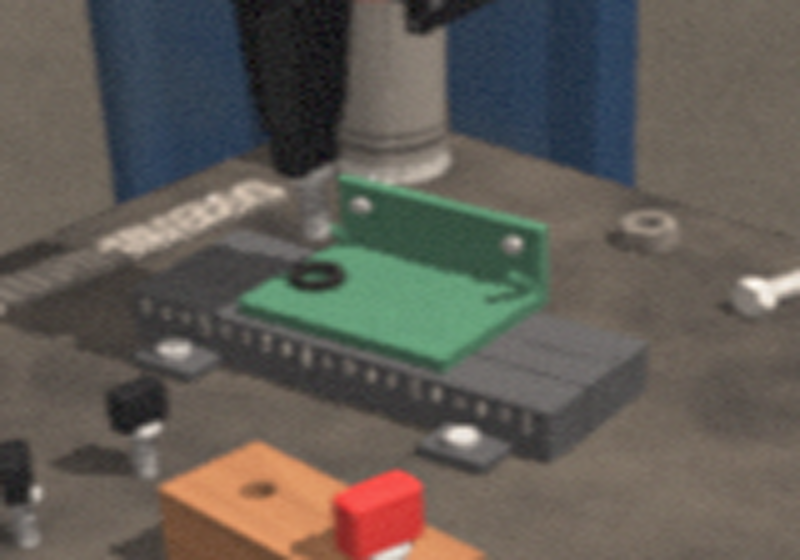

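Emit:
arm_command(series=".001 -.0004 .005 0 0 0;0 0 .008 0 0 0;0 0 .004 0 0 0;0 0 .003 0 0 0;0 0 0 0 0 0")

```text
time: 6.6
eef_pos: [0.5843, 0.1217, 0.0799]
tcp_rot: [-0.0, -0.058, 0.998, 0.0]
ft_force: [1.0, 0.3, -0.4]
grip_width: 0.0134
```

Emit:
arm_command(series="0 0 .003 0 0 0;0 0 .003 0 0 0;0 0 0 0 0 0")

```text
time: 6.98
eef_pos: [0.5842, 0.1217, 0.0739]
tcp_rot: [-0.0, -0.058, 0.998, 0.0]
ft_force: [-0.2, 0.7, -1.0]
grip_width: 0.0133
```

Emit:
arm_command(series="0 0 .002 0 0 0;0 0 .002 0 0 0;0 0 .001 0 0 0;0 0 .001 0 0 0;0 0 0 0 0 0")

```text
time: 7.6
eef_pos: [0.5843, 0.1217, 0.0681]
tcp_rot: [-0.0, -0.058, 0.998, 0.0]
ft_force: [-0.1, -0.3, -0.2]
grip_width: 0.0134
```

Emit:
arm_command(series="0 0 .001 0 0 0;0 0 0 0 0 0;0 0 0.0005 0 0 0;0 0 0 0 0 0")

```text
time: 8.1
eef_pos: [0.5843, 0.1217, 0.0666]
tcp_rot: [0.0, -0.058, 0.998, 0.0]
ft_force: [-0.9, -0.1, -1.0]
grip_width: 0.0133
```

Emit:
arm_command(series="0 0 .0005 0 0 0;0 0 0 0 0 0;0 0 0 0 0 0")

```text
time: 8.48
eef_pos: [0.5843, 0.1217, 0.0662]
tcp_rot: [0.0, -0.058, 0.998, 0.0]
ft_force: [0.3, 1.4, 0.5]
grip_width: 0.013
```

Emit:
arm_command(series="0 0 .0005 0 0 0;0 0 0 0 0 0;0 0 0 0 0 0")

```text
time: 8.85
eef_pos: [0.5844, 0.1217, 0.0658]
tcp_rot: [0.0, -0.058, 0.998, 0.0]
ft_force: [0.2, -0.0, 3.3]
grip_width: 0.0132
```

Emit:
arm_command(series="0 -.002 .0003 0 0 0;0 -.002 0 0 0 0;0 -.002 0 0 0 0;0 0 0 0 0 0;0 0 0 0 0 0")

```text
time: 9.48
eef_pos: [0.5851, 0.1157, 0.0654]
tcp_rot: [0.0, -0.058, 0.998, 0.0]
ft_force: [-0.4, 3.7, 4.5]
grip_width: 0.0137
```

Emit:
arm_command(series="0 -.002 0 0 0 0;0 0 0 0 0 0;0 0 0 0 0 0")

```text
time: 9.85
eef_pos: [0.5853, 0.1138, 0.0654]
tcp_rot: [0.0, -0.058, 0.998, 0.0]
ft_force: [-0.7, 3.9, 4.8]
grip_width: 0.0134
```

Emit:
arm_command(series="0 -.002 0 0 0 0;0 0 0 0 0 0")

```text
time: 10.1
eef_pos: [0.5855, 0.1118, 0.0654]
tcp_rot: [0.0, -0.058, 0.998, 0.0]
ft_force: [-0.3, 4.8, 5.1]
grip_width: 0.0133
```

Emit:
arm_command(series="0 -.002 0 0 0 0;0 0 0 0 0 0")

```text
time: 10.35
eef_pos: [0.5858, 0.1098, 0.0654]
tcp_rot: [0.0, -0.058, 0.998, 0.0]
ft_force: [0.2, 4.4, 5.1]
grip_width: 0.0134
```

Emit:
arm_command(series="0 -.002 0 0 0 0;0 0 0 0 0 0")

```text
time: 10.6
eef_pos: [0.586, 0.1078, 0.0654]
tcp_rot: [0.0, -0.058, 0.998, 0.0]
ft_force: [-0.7, 4.7, 4.8]
grip_width: 0.0132
```

Emit:
arm_command(series="0 -.002 0 0 0 0;0 0 0 0 0 0")

```text
time: 10.85
eef_pos: [0.5862, 0.1058, 0.0654]
tcp_rot: [0.0, -0.058, 0.998, 0.0]
ft_force: [-0.7, 4.0, 5.6]
grip_width: 0.0133
```

Emit:
arm_command(series="0 -.002 0 0 0 0;0 0 0 0 0 0")

```text
time: 11.1
eef_pos: [0.5864, 0.1038, 0.0654]
tcp_rot: [0.0, -0.058, 0.998, 0.0]
ft_force: [-0.4, 4.8, 4.8]
grip_width: 0.0133
```

Emit:
arm_command(series="0 -.002 0 0 0 0;0 0 0 0 0 0")

```text
time: 11.35
eef_pos: [0.5867, 0.1018, 0.0654]
tcp_rot: [0.0, -0.058, 0.998, 0.0]
ft_force: [-0.7, 4.0, 4.4]
grip_width: 0.0141
```

Emit:
arm_command(series="0 -.002 0 0 0 0;0 0 0 0 0 0")

```text
time: 11.6
eef_pos: [0.5869, 0.0998, 0.0654]
tcp_rot: [0.0, -0.058, 0.998, 0.0]
ft_force: [-0.2, 3.8, 5.9]
grip_width: 0.0129
```

Emit:
arm_command(series="0 -.002 0 0 0 0;0 0 0 0 0 0")

```text
time: 11.85
eef_pos: [0.5871, 0.0978, 0.0654]
tcp_rot: [0.0, -0.058, 0.998, 0.0]
ft_force: [0.7, 4.1, 5.0]
grip_width: 0.0133
```

Emit:
arm_command(series="0 -.002 0 0 0 0;0 0 0 0 0 0")

```text
time: 12.1
eef_pos: [0.5874, 0.0959, 0.0654]
tcp_rot: [0.0, -0.058, 0.998, 0.0]
ft_force: [-0.5, 3.8, 4.9]
grip_width: 0.0133
```

Emit:
arm_command(series="0 -.002 0 0 0 0;0 0 0 0 0 0")

```text
time: 12.35
eef_pos: [0.5876, 0.0939, 0.0654]
tcp_rot: [0.0, -0.058, 0.998, 0.0]
ft_force: [0.8, 3.7, 5.5]
grip_width: 0.0134
```

Emit:
arm_command(series="0 -.002 0 0 0 0;0 0 0 0 0 0")

```text
time: 12.6
eef_pos: [0.5878, 0.0919, 0.0654]
tcp_rot: [0.0, -0.058, 0.998, 0.0]
ft_force: [-0.7, 4.5, 5.0]
grip_width: 0.0134
```

Emit:
arm_command(series="0 -.002 0 0 0 0;0 0 0 0 0 0")

```text
time: 12.85
eef_pos: [0.588, 0.0899, 0.0654]
tcp_rot: [0.0, -0.058, 0.998, 0.0]
ft_force: [-0.0, 4.9, 5.7]
grip_width: 0.013
```

Emit:
arm_command(series="0 -.002 0 0 0 0;0 0 0 0 0 0")

```text
time: 13.1
eef_pos: [0.5883, 0.0879, 0.0654]
tcp_rot: [0.0, -0.058, 0.998, 0.0]
ft_force: [-1.4, 4.3, 4.4]
grip_width: 0.0134
```

Emit:
arm_command(series="0 -.002 0 0 0 0;0 0 0 0 0 0")

```text
time: 13.35
eef_pos: [0.5883, 0.0856, 0.065]
tcp_rot: [-0.0, -0.058, 0.998, -0.0]
ft_force: [0.7, 1.8, 0.1]
grip_width: 0.0133
```

Emit:
arm_command(series="0 -.002 0 0 0 0;0 0 0 0 0 0")

```text
time: 13.6
eef_pos: [0.5885, 0.0837, 0.0651]
tcp_rot: [-0.0, -0.057, 0.998, 0.0]
ft_force: [-0.1, 2.7, -0.5]
grip_width: 0.0134
```

Emit:
arm_command(series="0 0 .001 0 0 0;0 0 0 0 0 0")

```text
time: 13.85
eef_pos: [0.5886, 0.0839, 0.0642]
tcp_rot: [-0.0, -0.058, 0.998, -0.0]
ft_force: [-0.1, 1.7, -1.0]
grip_width: 0.0135
```

Emit:
arm_command(series="0 0 .001 0 0 0;0 0 0 0 0 0")

```text
time: 14.1
eef_pos: [0.5886, 0.0839, 0.0632]
tcp_rot: [-0.0, -0.058, 0.998, 0.0]
ft_force: [-0.1, 1.5, 0.2]
grip_width: 0.0132
```

Emit:
arm_command(series="0 0 .0015 0 0 0;0 0 .0015 0 0 0;0 0 0 0 0 0")

```text
time: 14.48
eef_pos: [0.5886, 0.0839, 0.0602]
tcp_rot: [-0.0, -0.058, 0.998, 0.0]
ft_force: [0.4, 1.5, -0.6]
grip_width: 0.0135
```

Emit:
arm_command(series="0 0 .002 0 0 0;0 0 .002 0 0 0;0 0 0 0 0 0")

```text
time: 14.85
eef_pos: [0.5886, 0.0839, 0.0561]
tcp_rot: [-0.0, -0.058, 0.998, 0.0]
ft_force: [0.3, 2.0, -0.9]
grip_width: 0.013
```

Emit:
arm_command(series="0 0 .002 0 0 0;0 0 .002 0 0 0;0 0 0 0 0 0")

```text
time: 15.22
eef_pos: [0.5886, 0.0839, 0.0521]
tcp_rot: [-0.0, -0.058, 0.998, 0.0]
ft_force: [-0.1, 1.2, -1.8]
grip_width: 0.0134
```

Emit:
arm_command(series="0 0 .001 0 0 0;0 0 0 0 0 0;0 0 0 0 0 0")

```text
time: 15.6
eef_pos: [0.5887, 0.084, 0.0513]
tcp_rot: [0.0, -0.058, 0.998, 0.0]
ft_force: [0.9, 1.7, -0.2]
grip_width: 0.0136
```

Emit:
arm_command(series="0 0 .001 0 0 0;0 0 0 0 0 0;0 0 0 0 0 0")

```text
time: 15.98
eef_pos: [0.5887, 0.0839, 0.0503]
tcp_rot: [-0.0, -0.058, 0.998, 0.0]
ft_force: [-0.4, 1.7, -0.6]
grip_width: 0.0133
```

Emit:
arm_command(series="0 0 .0007 0 0 0;0 0 0 0 0 0;0 0 0 0 0 0")

```text
time: 16.35
eef_pos: [0.5887, 0.084, 0.0497]
tcp_rot: [0.0, -0.058, 0.998, 0.0]
ft_force: [0.1, 1.5, 1.1]
grip_width: 0.0136
```

Emit:
arm_command(series="0 0 .0005 0 0 0;0 0 0 0 0 0;0 0 0 0 0 0")

```text
time: 16.73
eef_pos: [0.5887, 0.0839, 0.0492]
tcp_rot: [0.0, -0.058, 0.998, 0.0]
ft_force: [0.0, 0.7, 2.2]
grip_width: 0.0136
```

Emit:
arm_command(series="0 0 0 0 0 0;0 0 0 0 0 0;0 0 0 0 0 0", gripper=0.04)

```text
time: 17.1
eef_pos: [0.5886, 0.0838, 0.049]
tcp_rot: [-0.0, -0.058, 0.998, 0.0]
ft_force: [0.4, 0.8, 0.5]
grip_width: 0.0371
```

Emit:
arm_command(series="0 0 -.01 0 0 0;0 0 -.03 0 0 0;0 0 -.05 0 0 0;0 0 -.05 0 0 0;0 0 0 0 0 0")

```text
time: 17.73
eef_pos: [0.5902, 0.084, 0.1936]
tcp_rot: [0.004, -0.058, 0.998, -0.0]
ft_force: [-0.6, -1.1, -0.1]
grip_width: 0.0401
```

Emit:
arm_command(series="-.06 0 0 0 0 0;0 0 0 0 0 0;0 0 0 0 0 0")

```text
time: 18.1
eef_pos: [0.6474, 0.0908, 0.188]
tcp_rot: [-0.001, -0.058, 0.998, 0.0]
ft_force: [-0.8, 0.4, -0.3]
grip_width: 0.0402
```

```bash
python3 - <<'E'
from station import r
from h import *
o,s=wsnap(r,"w4"); im=s["pixels"]; print(o["ft_force"],o["eef_pos"])
t=r.snapshot("scene"); cv2.imwrite("pics/s2.png",cv2.resize(t["pixels"][180:340,220:380],None,fx=4,fy=3.7,interpolation=cv2.INTER_CUBIC))
E
```

```text
[-0.80589467  0.40143777 -0.32011133] [0.64740383 0.09080069 0.18801555]
```

View pics/w4.png

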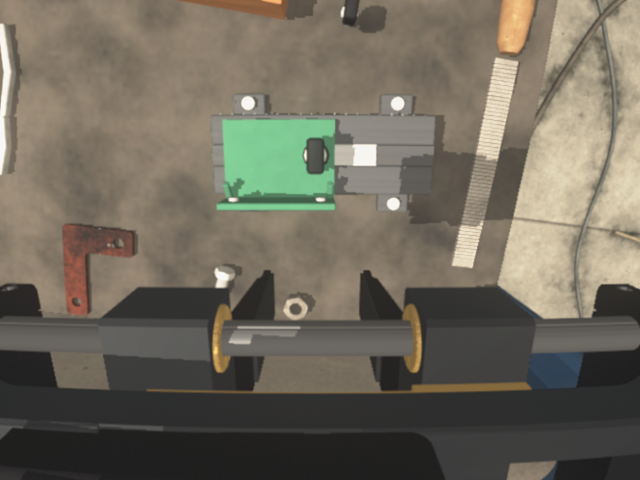

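View pics/s2.png

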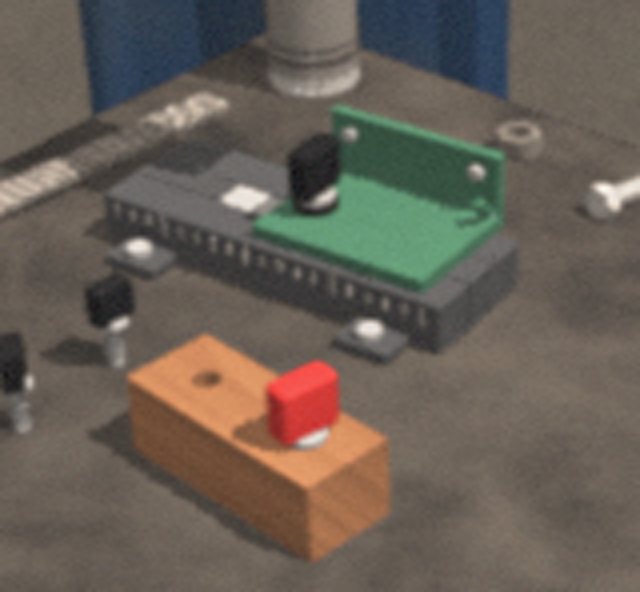

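The screw stands upright with its collar on the washer: wrist (315,155), scene crop (315,175). Now a numeric check.

```bash
python3 - <<'E'
from h import *
s=dict(np.load("w4.npz")); im=s["pixels"]; hsv=cv2.cvtColor(im,cv2.COLOR_BGR2HSV)
k=cv2.inRange(hsv,(60,80,40),(90,255,255))>0; k[:90]=0;k[215:]=0
v,u=np.nonzero(k&(s["z_map"]>0)); P=cloud(s,k); t=abs(P[:,2]-.038)<.006
Q=onplane(s,np.c_[u,v][t],.038); r=cv2.minAreaRect(np.float32(Q[:,:2]*1000)); print("plate",r)
a=np.radians(6.5);ex=np.array([np.cos(a),np.sin(a)]);ey=np.array([-ex[1],ex[0]])
print("hole",np.array(r[0])-3.4*ex+32*ey)
k=(hsv[...,2]<90)&(hsv[...,1]<110); z=np.zeros_like(k); z[130:180,300:332]=k[130:180,300:332]; 
v,u=np.nonzero(z&(s["z_map"]>0)); P=cloud(s,z); t=P[:,2]>.07
Q=onplane(s,np.c_[u,v][t],.076); print("tab",t.sum(),cv2.minAreaRect(np.float32(Q[:,:2]*1000)),np.median(P[t],0), np.percentile(P[t,2],[10,90]))
E
```

```text
plate ((596.3554077148438, 53.229095458984375), (66.18360900878906, 95.44351196289062), 6.343875885009766)
hole [589.35476056  84.63850391]
tab 525 ((588.6959838867188, 83.82460021972656), (25.043445587158203, 13.136242866516113), 6.801264762878418) [0.58917559 0.08469319 0.07596268] [0.07480637 0.07693161]
```

The tab top is at 76.0 mm, where 76 mm is expected. The screw is within about 1 mm of the hole's centre and upright, so I'm handing in.

```bash
python3 -c "
from station import r
print(r.get_obs()['time'],r.hand_in())"
```

```text
the job is handed in; nothing more can be done
18.2 None
```

I set the bracket and handed the job in at 18.2 s. Handing in gives no verdict, so the result rests on my own last checks.

**What I did:** I took the black-tabbed screw from the stand and lowered it through the bracket's washer. With about 5 N of downward force I slid the bracket roughly 38 mm along the rail, away from its starting end. There the downward force fell to zero at the hidden hole. I pushed the screw in until the collar pressed the washer with about 2 N, let go and backed away.

**Last checks:**
- **Height:** the tab's top measured 76.0 mm above the cabinet, exactly what a fully home screw should give.
- **Centring:** the screw is about 1 mm from the hole's centre.
- **Upright:** it looks upright in the last two pictures, but I did not measure the angle.
- **Forces:** the highest readings were about 6 N down and 5 N sideways, well under 30 N. I only read the force at the end of each move.
- **Surroundings:** the red screw looks undisturbed, and so do the bystanders visible in the last pictures. The tape measure and weld magnet were out of view; I saw no contact with them.

No check failed or disagreed beyond about 1 mm of camera scatter.

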